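# Refit the sharpener on the desk carousel and take off its dust cap

### The job

Turn the desk carousel until the yellow sharpener pot clicks into place at the white arrow on the base. Then pick up the sharpener top from the desk with its red dust cap still on it and set it fully home in the mouth of the pot, and let go of it. Finally lift the dust cap off alone, leaving the sharpener top seated and undisturbed and the carousel in its click, and finish while still holding the cap level about 10 cm above where it sat; leave the tape, notes, eraser and stapler where they lie.

Things in the scene. Friction and masses are not known exactly. Their poses are not given: they have to be found in the camera images.
- carousel_base: Black round foot of the desk carousel, 240 mm across, fixed. Origin: centre of its underside, on the desk and the turning axis, z up; a tab at its front (-x) bears a white arrow. On it turns a white deck 244 mm across, top 30 mm above the desk; bays 82 mm from the axis: the pot and, quarter turns on, clip dish (56 mm high), pencil cup across from the pot (162 mm), marker cup (134 mm).
- arrow (a point): Middle of the white arrow on the tab at the front of the carousel's foot, 131 mm from the turning axis, 10 mm above the desk.
- carousel (a joint): Deck angle, rad, counter-clockwise from above; 0 = pot at the arrow. Starts 0.7 to 1.3: turn it clockwise. Range +-1.9. Friction 0.02 N m, stays where left. Spring click at 0 and each quarter turn: a roller climbs a stud from 0.16 to 0.08 rad short of it (up to 0.35 N m; let go there, the deck rolls back), then draws the deck in and holds it within 0.01 rad of the click.
- handle (a point): Centre of the teal handle bar on the carousel's centre post, on the turning axis, 139 mm above the desk; turns with the deck. The bar is level, 90 mm long along the point's y, 16 mm wide along its x, 18 mm high; the post below is 18 mm thick. The pot lies in the point's -x direction.
- pot_mouth (a point): Centre of the open mouth of the yellow sharpener pot, in the plane of its rim, 102 mm above the desk, 82 mm from the turning axis; part of the deck and turns with it (same axes as handle). Pot: 53 mm outside, 48 mm inside diameter, 72 mm high, 69 mm deep, empty, z up.
- sharpener_top: Inner lid, 50 to 95 g, loose, upright on the desk, red cap over it. Origin: centre of underside. Along z: black plug 44 mm wide, 0 to 12 mm (bevelled to 38 at its foot); black ribbed flange 58 mm wide, 12 to 24 mm, to hold it by; silver block 34 mm wide, 24 to 46 mm. The plug drops into the pot till the flange rests on the rim: its origin is then 12 mm below pot_mouth.
- dust_cap: Outer lid: red upside-down cup, loose, 17 to 33 g, 47 mm outside diameter, 36 mm high, wall 2.5 mm. Origin: centre of its open rim (underside), z up. It just rests on the flange round the silver block (origin 24 mm above the sharpener top's, 4 mm side play). Gripped by the flange both come up; gripped by the cap, only the cap.
- tape_roll: Roll of tape lying flat, 60 mm across, 19 mm high, origin centre of its underside. Leave alone.
- note_block: Yellow block of sticky notes 75 x 75 x 24 mm, origin centre of its underside. Leave alone.
- eraser: White eraser in a blue sleeve, 45 x 20 x 12 mm, long along its x, origin centre of its underside; lies about 110 mm from the sharpener top. Leave alone.
- stapler: Black stapler 125 mm long (its x), 34 mm wide, 54 mm high, origin centre of its underside. Leave alone.

How it is judged:
By the outcome, as a careful person would: the job done as asked, in the order asked, and still so for the second after the job is handed in, while the arm keeps its last pose, push and grip.
It also fails if it takes over 58 s, if anything falls off the work surface, if the arm or the gripper's body presses on something with over 40 N, if the wrist force passes 120 N, or if a joint passes its speed limit or range.

### The arm

A 6-joint arm with a two-finger parallel gripper is mounted at the origin on the work surface. World frame = base frame: x ahead of the robot, y to its left, z up, the work surface at z = 0. Lengths are in mm, angles in rad, forces in N, time in s.
With the tool pointing down it reaches from about 275 to 750 mm from the base axis. Payload 10.2 kg.
Tool frame: the origin (TCP) lies at the centre of the arm's flange, where the gripper is bolted on; the fingertips stand 173 mm ahead of it and the grasp point (between the pads) lies 155 mm ahead of it; z points along the fingers, y is the line along which they close (so a half turn about z gives the same grasp; the last joint's range is limited). The gripper opens to 85 mm and grips with 20 to 120 N. Pads are 22 mm wide; open, the fingers measure 114 mm over their backs; the gripper's body (76 mm by 85 mm) begins 54 mm behind the grasp point. The pads swing forward as they close: fully open they stand 13 mm farther back than shut.
Start: joints at [-1.35, 0.313, 1.498, -0, 1.331, -0.223], TCP at [225.41, -474.155, 404.694] pointing down, gripper open.
Joint ranges: [-2.94, 2.94], [-0.97, 2.17], [0.19, 2.56], [-1.23, 4.37], [0.02, 3.11], [-2.88, 2.88]. Speed limits (rad/s): [2.39, 2.39, 3.01, 3.14, 3.14, 3.14].

### API

Orientations are given as a unit quaternion [w, x, y, z].
In Python, from rig import ctrl, imaging, ticket, readout gives the robot as it stands (ctrl), with the cameras (imaging), the job (ticket) and the readings (readout).
- The arm moves only by the tool step_hand, called after ">>>" in YAML: its name, and indented under it one key for each argument. Schema: {"type":"object","properties":{"plan":{"type":"array","items":{"type":"object","properties":{"sx":{"type":"number"},"sy":{"type":"number"},"sz":{"type":"number"},"wx":{"type":"number"},"wy":{"type":"number"},"wz":{"type":"number"}},"additionalProperties":false},"minItems":1,"maxItems":8},"jaw":{"type":"number"},"grip_n":{"type":"number"},"only":{"type":"string"},"quiet":{"type":"boolean"},"lines":{"type":"string"}},"required":["plan"],"additionalProperties":false}. plan is a list of rows, 1 to 8 of them, each an object with the fields sx, sy, sz (the shift in normalised numbers (1 is 600 mm)), wx, wy, wz (a rotation vector in normalised numbers (1 is 120 degrees)); a field left out counts as zero; each row is the pose to reach, as a shift and turn from the pose commanded when the call began, along the tool's axes at that moment; what a row does not reach only later rows make up. A row lasts 1/10 s, in which the tool goes at most 50 mm and 0.15 rad, less where a joint would pass 70% of its speed; a pose out of reach is approached as far as the arm can. jaw is the opening from 0.0 (shut) to 1.0 (fully open), set as the call begins (left out keeps the last). The fingers move at their own pace and stop on an object; grip_n is the grip in N (left out, the last holds). Time passes only in rows, so rows that do not move let the fingers close. The tool returns the time, the measured TCP pose, the force, the opening and the grip force at its end. only (a regular expression) keeps the lines of the reply that match it, lines (a string "A,B") keeps lines A to B, and quiet returns only ok. Input that does not fit is refused with a message, and nothing moves.
- readout.sense(): the state, without advancing time (a new reading comes with each control period).
- imaging.capture(name): name is "side" or "top" or "wrist"; returns the picture (400x640x3 uint8, red, green, blue); there is no depth.
- imaging.calibration(name): a dict with "fx", "fy", "cx", "cy" (pixels), "position" and "attitude" of the camera in the world. Camera axes: x right, y down, z forward; pixel columns grow to the right and rows downward; lengths in mm; the calibration is good to about 2 mm. A picture is of the moment at which its call begins: read the wrist's pose just before it. calibration takes no time and is no camera call; for the wrist camera it gives the pose at the moment of the call.
- ticket.finish_job(): hands the job in; it is judged then, once.
The state is a dict: "time_s": time; "joints": joint angles; "dq": joint speeds; "tau": joint torques, N m; "eef_pos": TCP position; "ee_rot": TCP orientation; "force": force on the tool from outside, world axes, zero at the start; "wrist_torque": the same for the moment, N m; "grip_width": opening from 0.0 (shut) to 1.0 (fully open); "grip_force": force on a finger pad.
Only numpy, scipy, OpenCV 4.12 (cv2) and the standard library are available. Lean on these libraries where they do the work, as an engineer would, in place of code of your own. Each camera call takes 0.05 s, during which the arm holds its last target. There are 200 camera calls.

## Working session

There is one attempt and no reset: what is moved stays moved. The work goes in short steps, Python scripts to look and compute and a tool call to move; the robot and the scene stay as the last step left them, time stands still between calls to the robot, and variables do not carry over. Pictures are saved under pics/ and viewed, at most 12 in all, crops included, and the job is handed in when it is done.

```bash
ls; mkdir -p pics
```

Run:
```python
from rig import ctrl, imaging, ticket, readout
import cv2
s=readout.sense();print(s)
for n in("side","top"):
    im=imaging.capture(n);c=imaging.calibration(n);print(n,c)
    cv2.imwrite(f"pics/{n}0.png",im[:,:,::-1])
print(imaging.calibration("wrist"))
```

```text
pics
rig.py
{'time_s': 0.0, 'joints': array([-1.35037597e+00,  3.13435946e-01,  1.49846026e+00, -4.52146623e-06,
        1.33103228e+00, -2.23427605e-01]), 'dq': array([ 0.00140417, -0.00036763,  0.00033707,  0.0007983 ,  0.0005807 ,
        0.00142812]), 'tau': array([-3.69315057e-04, -4.12269115e+01, -2.59745228e+01, -1.85138574e-04,
        4.13518137e-03,  6.04488619e-06]), 'eef_pos': array([ 225.40906283, -474.09381887,  404.13340042]), 'ee_rot': array([-6.67918974e-04,  9.75475437e-01,  2.20107303e-01, -1.19140650e-06]), 'force': array([ 0.02334884, -0.35202283,  0.268022  ]), 'wrist_torque': array([-0.01568028,  0.02178819,  0.0248452 ]), 'grip_force': 0.0, 'grip_width': 0.9943460676812014}
side {'fx': 368.26077103360655, 'fy': 368.26077103360655, 'cx': 324.6503779023389, 'cy': 200.10911419734003, 'position': array([ 366.08417356, -699.9383909 ,  636.40301165]), 'attitude': array([-0.45942706,  0.87322563, -0.14737885,  0.0684343 ])}
top {'fx': 424.0018789276976, 'fy': 424.0018789276976, 'cx': 320.12779893971845, 'cy': 208.4913978858953, 'position': array([ 328.20020936,    7.2290507 , 1318.01279151]), 'attitude': array([-0.08060631,  0.71434206, -0.69086936,  0.07692572])}
{'fx': 295.5275977037814, 'fy': 295.5275977037814, 'cx': 317.1928477529334, 'cy': 193.52501269511424, 'position': array([ 296.30317558, -441.05361414,  372.71599756]), 'attitude': array([ 0.13071304,  0.83539281, -0.52730729, -0.08354622])}
```

View pics/top0.png

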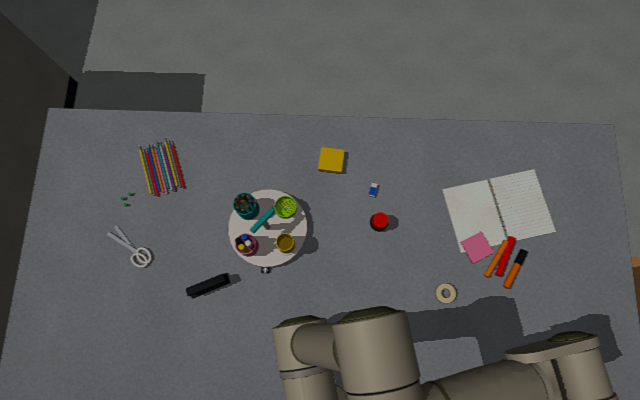

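View pics/side0.png

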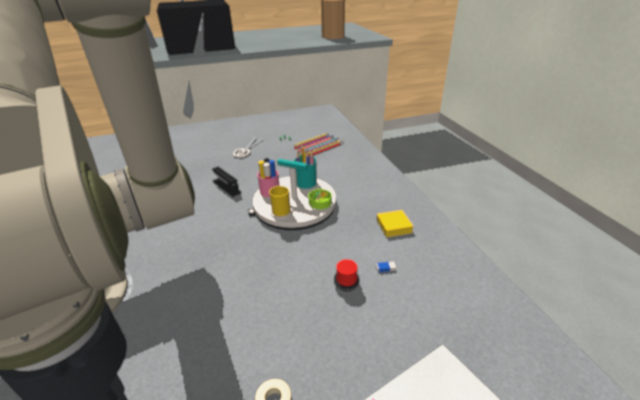

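The top view shows the carousel centre near (268,228), pot (286,243), arrow tab (265,269), bar running (252,230)-(274,208) and red cap (379,222). The side view shows the cap at (347,270), pot (280,200) and bar (293,163).

Create h.py:
```python
import numpy as np, cv2
from scipy.spatial.transform import Rotation as R
from rig import ctrl, imaging, ticket, readout
def rot(q): return R.from_quat(np.roll(q,-1))
def ray(c,uv):
    d=np.array([(uv[0]-c["cx"])/c["fx"],(uv[1]-c["cy"])/c["fy"],1.])
    return np.array(c["position"]),rot(c["attitude"]).apply(d/np.linalg.norm(d))
def atz(c,uv,z):
    p,d=ray(c,uv); return p+d*(z-p[2])/d[2]
def proj(c,P):
    q=rot(c["attitude"]).inv().apply(np.atleast_2d(P)-c["position"])
    return np.c_[c["fx"]*q[:,0]/q[:,2]+c["cx"],c["fy"]*q[:,1]/q[:,2]+c["cy"]]
def tri(obs):
    A=np.zeros((3,3));b=np.zeros(3);L=[]
    for c,uv in obs:
        p,d=ray(c,uv);M=np.eye(3)-np.outer(d,d);A+=M;b+=M@p;L.append((M,p))
    X=np.linalg.solve(A,b); return X,[np.linalg.norm(M@(X-p)) for M,p in L]
def blob(im,lo,hi,box=(0,0,640,400)):
    """centroid and area of largest hsv blob in box x0,y0,x1,y1"""
    h=cv2.cvtColor(im,cv2.COLOR_RGB2HSV);m=cv2.inRange(h,lo,hi)
    k=np.zeros_like(m);x0,y0,x1,y1=box;k[y0:y1,x0:x1]=255;m&=k
    n,l,s,c=cv2.connectedComponentsWithStats(m)
    if n<2:return None
    i=1+np.argmax(s[1:,4]);return c[i],s[i],(l==i)
def totool(v):
    return rot(readout.sense()["ee_rot"]).inv().apply(v)
```

Run:
```python
from h import *
T=cv2.imread("pics/top0.png")[:,:,::-1].copy();S=cv2.imread("pics/side0.png")[:,:,::-1].copy()
ct=imaging.calibration("top");cs=imaging.calibration("side")
r=((0,150,60),(6,255,255))
a=blob(T,*r,(360,200,400,240));b=blob(S,*r,(320,250,370,300))
print("cap",a[:2],b[:2],tri([(ct,a[0]),(cs,b[0])]), atz(ct,a[0],58))
# deck
m=blob(T,(0,0,110),(179,60,255),(220,180,315,275))
e=cv2.fitEllipse(cv2.convexHull(np.argwhere(m[2])[:,::-1].astype(np.float32)));print("deck",e,atz(ct,e[0],30))
m=blob(S,(0,0,110),(179,60,255),(240,160,345,235))
e2=cv2.fitEllipse(cv2.convexHull(np.argwhere(m[2])[:,::-1].astype(np.float32)));print(e2,atz(cs,e2[0],30))
print("arrow",atz(ct,(265,269),10),"pot",atz(ct,(286,243),102))
print("bar",atz(ct,(252,230),148),atz(ct,(274,208),148))
for n,p in(("tape",(446,293)),("erase",(374,190)),("note",(332,160)),("stap",(208,286))):print(n,atz(ct,p,20))
```

```text
cap (array([379.63207547, 220.        ]), array([372, 212,  17,  17, 212], dtype=int32)) (array([346.42004264, 272.71641791]), array([337, 260,  20,  27, 469], dtype=int32)) (array([ 587.77827023, -164.83884704,   41.35550423]), [np.float64(0.008412190276923841), np.float64(0.008412190277001783)]) [ 584.3856412  -162.59394939   58.        ]
deck ((259.455810546875, 237.95523071289062), (51.933860778808594, 74.79833984375), 123.25379180908203) [521.65880448 201.83383727  30.        ]Traceback (most recent call last):
  File "<stdin>", line 11, in <module>
cv2.error: OpenCV(4.12.0) /io/opencv/modules/imgproc/src/shapedescr.cpp:361: error: (-201:Incorrect size of input array) There should be at least 5 points to fit the ellipse in function 'fitEllipseNoDirect'
```

Run:
```python
from h import *
ct=imaging.calibration("top")
for n,p,z in(("deck",(269,228),30),("arrow",(265,269),10),("pot",(286,243),102),("bar1",(252,230),148),("bar2",(274,208),148),("tape",(446,293),19),("erase",(374,190),12),("note",(332,160),24),("stap",(208,286),50)):print(n,atz(ct,p,z).round(1))
s=readout.sense();print(rot(s["ee_rot"]).as_matrix().round(3))
c=imaging.calibration("wrist");Rt=rot(s["ee_rot"])
print("cam in tool",Rt.inv().apply(c["position"]-s["eef_pos"]),(Rt.inv()*rot(c["attitude"])).as_matrix().round(3))
```

```text
deck [553.6 174.4  30. ]
arrow [429.3 181.6  10. ]
pot [498.7 113.4 102. ]
bar1 [525.7 206.3 148. ]
bar2 [590.8 148.4 148. ]
tape [ 375.3 -367.7   19. ]
erase [ 690.7 -150.6   12. ]
note [782.8 -13.8  24. ]
stap [371. 341.  50.]
[[ 0.903  0.429 -0.   ]
 [ 0.429 -0.903  0.001]
 [ 0.    -0.001 -1.   ]]
cam in tool [78.22112694  0.61985875 31.49979615] [[ 0.001 -0.952 -0.307]
 [ 1.     0.001 -0.   ]
 [ 0.001 -0.307  0.952]]
```

Careful with the scale: shifts go in shares of 600 mm and turns go in shares of 120 degrees. That gives: 388 mm / 600 = 0.6467, 340 mm / 600 = 0.5667.

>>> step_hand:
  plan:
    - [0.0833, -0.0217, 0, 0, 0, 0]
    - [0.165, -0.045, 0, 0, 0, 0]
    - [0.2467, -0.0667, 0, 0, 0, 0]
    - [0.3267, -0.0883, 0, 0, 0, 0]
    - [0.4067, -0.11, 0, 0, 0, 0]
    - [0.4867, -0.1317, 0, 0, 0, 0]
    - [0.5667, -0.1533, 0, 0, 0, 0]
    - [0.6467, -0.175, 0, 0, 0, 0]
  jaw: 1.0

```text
refused: plan[0]: [0.0833, -0.0217, 0, 0, 0, 0] is not of type 'object' (schema: type "object"). Nothing was moved.
```

Refused on format, not on reach. It needs a list of objects with named fields.

>>> step_hand:
  plan:
    - {"sx":0.0833, "sy":-0.0217}
    - {"sx":0.165, "sy":-0.045}
    - {"sx":0.2467, "sy":-0.0667}
    - {"sx":0.3267, "sy":-0.0883}
    - {"sx":0.4067, "sy":-0.11}
    - {"sx":0.4867, "sy":-0.1317}
    - {"sx":0.5667, "sy":-0.1533}
    - {"sx":0.6467, "sy":-0.175}
  jaw: 1.0

```text
time_s: 0.9
eef_pos: [530.6, -212.3, 404.5]
ee_rot: [-0.0, 0.975, 0.22, -0.0]
force: [-0.6, -0.7, -0.5]
grip_width: 0.997
grip_force: 0.0
```

>>> step_hand:
  plan:
    - {"sx":0.08, "sy":-0.0217}
    - {"sx":0.1, "sy":-0.0267}
    - {"sx":0.1, "sy":-0.0267}
    - {"sx":0.1, "sy":-0.0267}

```text
time_s: 1.3
eef_pos: [576.0, -174.6, 404.4]
ee_rot: [-0.0, 0.976, 0.22, -0.0]
force: [-0.5, -0.9, -0.1]
grip_width: 0.999
grip_force: 0.0
```

Run:
```python
from h import *
c=imaging.calibration("wrist");im=imaging.capture("wrist");cv2.imwrite("pics/w1.png",im[:,:,::-1]);np.save("pics/w1.npy",c,allow_pickle=True)
b=blob(im,(0,150,60),(6,255,255));print(b[:2],atz(c,b[0],50),readout.sense()["eef_pos"])
```

```text
(array([312.92607527, 159.04704301]), array([ 292,  135,   44,   46, 1488], dtype=int32)) [ 586.69943654 -164.60801868   50.        ] [ 575.75047165 -174.92759393  404.65036965]
```

View pics/w1.png

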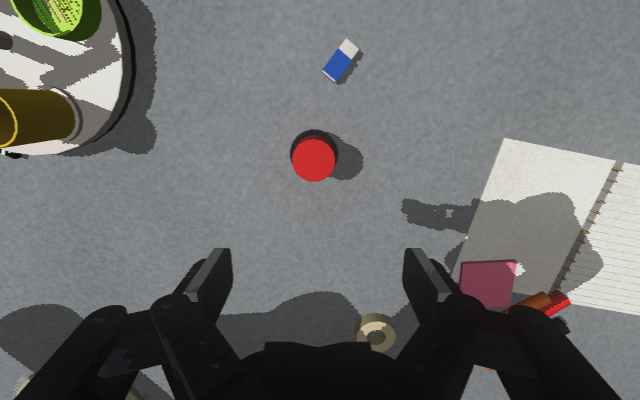

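The wrist view shows the cap's top disc at about (314,160) with the black flange around its far side, the eraser at (341,60), and the pot and clip dish on the left edge. Next is a second view of the cap, then the carousel.

Converted, -138 mm / 600 = -0.23, -92 mm / 600 = -0.1533.

>>> step_hand:
  plan:
    - {"sx":0.03, "sy":-0.0767}
    - {"sx":0.06, "sy":-0.1533}
    - {"sx":0.09, "sy":-0.23}
    - {"sx":0.09, "sy":-0.23}
    - {"sx":0.09, "sy":-0.23}

```text
time_s: 1.85
eef_pos: [565.5, -26.4, 405.1]
ee_rot: [0.0, 0.975, 0.22, 0.0]
force: [-0.4, 0.0, 0.5]
grip_width: 1.001
grip_force: 0.0
```

Run:
```python
from h import *
c=imaging.calibration("wrist");im=imaging.capture("wrist");cv2.imwrite("pics/w2.png",im[:,:,::-1]);np.save("pics/w2.npy",c,allow_pickle=True)
```

>>> step_hand:
  plan:
    - {"sx":0.03, "sy":-0.0767}
    - {"sx":0.06, "sy":-0.1533}
    - {"sx":0.09, "sy":-0.23}
    - {"sx":0.1283, "sy":-0.3117}
    - {"sx":0.1283, "sy":-0.3117}
    - {"sx":0.1283, "sy":-0.3117}

```text
time_s: 2.5
eef_pos: [555.7, 175.3, 404.5]
ee_rot: [0.0, 0.976, 0.22, -0.0]
force: [-0.2, 0.3, -0.1]
grip_width: 0.998
grip_force: 0.0
```

Run:
```python
from h import *
c=imaging.calibration("wrist");im=imaging.capture("wrist");cv2.imwrite("pics/w3.png",im[:,:,::-1]);np.save("pics/w3.npy",c,allow_pickle=True)
# cap: top disc brightness segmentation in both
obs=[];
for k in(1,2):
    im=cv2.imread(f"pics/w{k}.png")[:,:,::-1].copy();c=np.load(f"pics/w{k}.npy",allow_pickle=True).item()
    b=blob(im,(0,150,60),(6,255,255));v=cv2.cvtColor(im,cv2.COLOR_RGB2HSV)[:,:,2]
    print(b[:2],np.histogram(v[b[2]],10))
    b=blob(im,(0,150,170),(6,255,255));print(b[:2]);obs.append((c,b[0]))
print(tri(obs),[atz(c,u,60) for c,u in obs])
```

```text
(array([312.92607527, 159.04704301]), array([ 292,  135,   44,   46, 1488], dtype=int32)) (array([  15,   21,   21,    7,   12,    8,   14,   29,   27, 1334]), array([ 90. , 101.6, 113.2, 124.8, 136.4, 148. , 159.6, 171.2, 182.8,
       194.4, 206. ]))
(array([313.03951149, 159.96264368]), array([ 292,  139,   43,   42, 1392], dtype=int32))
(array([430.73713577, 203.22690639]), array([ 406,  181,   50,   46, 1613], dtype=int32)) (array([ 14,  54, 439, 243,  13,  36,   5,  30,  23, 756]), array([ 80. ,  92.4, 104.8, 117.2, 129.6, 142. , 154.4, 166.8, 179.2,
       191.6, 204. ]))
(array([435.46278755, 201.00541272]), array([415, 189,  41,  24, 739], dtype=int32))
(array([ 590.21009883, -164.36887829,   54.55618158]), [np.float64(3.48663903193094), np.float64(3.4866390319308627)]) [array([ 587.71591149, -164.42774749,   60.        ]), array([ 594.42631405, -160.69936282,   60.        ])]
```

View pics/w3.png

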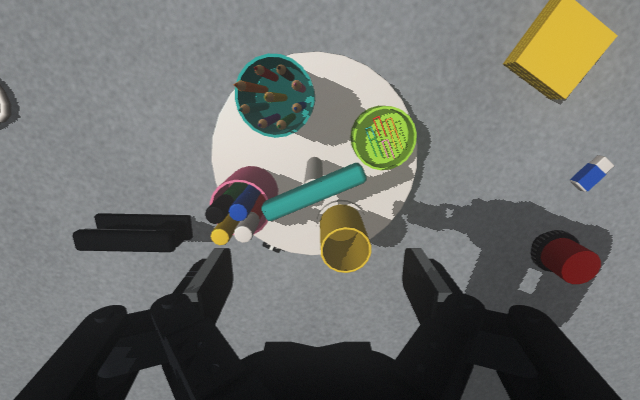

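Wrist view over the carousel: bar from about (265,210) to (366,173), pot mouth (345,250), pencil cup (275,95), clip dish (384,137), marker cup (243,203), arrow tab partly hidden at (270,247); cap far right at (578,262).

Create meas.py:
```python
from h import *
def bar(im,c,box,v0=110):
    b=blob(im,(80,110,v0),(97,255,255),box)
    p=np.argwhere(b[2])[:,::-1].astype(np.float32);r=cv2.minAreaRect(p);return r
def deck(im,box):
    h=cv2.cvtColor(im,cv2.COLOR_RGB2HSV);m=cv2.inRange(h,(0,0,150),(179,40,255))
    k=np.zeros_like(m);x0,y0,x1,y1=box;k[y0:y1,x0:x1]=255;m&=k
    n,l,s,_=cv2.connectedComponentsWithStats(m);m=np.isin(l,[i for i in range(1,n) if s[i,4]>150])
    hp=cv2.convexHull(np.argwhere(m)[:,::-1].astype(np.float32));return hp[:,0]
```

Run:
```python
from meas import *
from scipy.optimize import least_squares
im=cv2.imread("pics/w3.png")[:,:,::-1].copy();c=np.load("pics/w3.npy",allow_pickle=True).item()
r=bar(im,c,(250,150,380,230));print(r)
bp=cv2.boxPoints(r);W=np.array([atz(c,p,148) for p in bp]);print(W.round(1),W.mean(0))
hp=deck(im,(200,45,425,260))
P=np.array([atz(c,p,30)[:2] for p in hp])
f=least_squares(lambda x:np.hypot(*(P-x).T)-122,[555,176],loss='soft_l1',f_scale=1.0);print(f.x,f.fun.round(1))
h=cv2.inRange(cv2.cvtColor(im,cv2.COLOR_RGB2HSV),(20,150,120),(30,255,255))[200:280,310:380]
p=np.argwhere(h)[:,::-1]+[310,200];hull=cv2.convexHull(p.astype(np.float32))[:,0]
P=np.array([atz(c,q,102)[:2] for q in hull])
f=least_squares(lambda x:np.hypot(*(P-x).T)-26.5,[500,115],loss='soft_l1',f_scale=.5);print("pot",f.x,f.fun.round(1))
```

```text
((312.7963562011719, 192.63851928710938), (17.460506439208984, 107.154052734375), 67.55724334716797)
[[532.3 214.8 148. ]
 [596.6 158.2 148. ]
 [587.4 147.4 148. ]
 [521.5 204.5 148. ]] [559.41295689 181.22751466 148.        ]
[557.49111191 181.37113603] [-0.3 -0.2 -0.1 -0.8 -1.  -1.5 -2.1 -0.9  0.5  4.9 16.1 17.6 17.  15.8
 -1.4 -1.7 -0.8 -0.3 -0.4 -1.6 -1.2 -0.9 -1.5  0.6  7.2  3.1  0.4  0.4
  0.2 -0.3 -0.6]
pot [506.22604526 119.86413487] [ 0.2  0.3  0.5  0.9  1.2  1.2  1.2  0.9  1.2  1.1  0.9  0.1 -0.3 -1.1
 13.5 16.4 17.7 20.3 21.2 21.2 20.8 19.6 -0.8 -0.6 -0.3]
```

Converted, 5 mm / 600 = 0.0083, -4 mm / 600 = -0.0067, -0.14 rad / 2.0944 = -0.0668.

>>> step_hand:
  plan:
    - {"sx":0.0083, "sy":-0.0067, "wz":-0.0668}
    - {"sx":0.0083, "sy":-0.0067, "wz":-0.1337}
    - {"sx":0.0083, "sy":-0.0067, "wz":-0.2005}
    - {"sx":0.0083, "sy":-0.0067, "wz":-0.2674}
    - {"sx":0.0083, "sy":-0.0067, "wz":-0.3342}
    - {"sx":0.0083, "sy":-0.0067, "wz":-0.4011}
    - {"sx":0.0083, "sy":-0.0067, "wz":-0.4679}
    - {"sx":0.0083, "sy":-0.0067, "wz":-0.5348}
  jaw: 0.4

```text
time_s: 3.35
eef_pos: [558.8, 179.1, 404.7]
ee_rot: [0.0, 0.709, 0.705, -0.0]
force: [-0.7, 0.1, -0.9]
grip_width: 0.403
grip_force: 0.0
```

>>> step_hand:
  plan:
    - {"wz":-0.0668}
    - {"wz":-0.1337}
    - {"wz":-0.2005}
    - {"wz":-0.2674}
    - {"wz":-0.3342}
    - {"wz":-0.4011}
    - {"wz":-0.4087}
    - {"wz":-0.4087}

```text
time_s: 4.15
eef_pos: [558.5, 180.1, 404.7]
ee_rot: [0.0, 0.356, 0.935, -0.0]
force: [0.5, 0.1, -0.3]
grip_width: 0.401
grip_force: 0.0
```

Run:
```python
from meas import *
s=readout.sense();c=imaging.calibration("wrist");im=imaging.capture("wrist");cv2.imwrite("pics/w4.png",im[:,:,::-1]);np.save("pics/w4.npy",c,allow_pickle=True)
M=rot(s["ee_rot"]).as_matrix();print(s["eef_pos"],M.round(3),"psi",np.arctan2(M[1,0],M[0,0]),s["joints"])
```

```text
[558.53449124 180.11165324 404.71075643] [[-0.747  0.665 -0.   ]
 [ 0.665  0.747 -0.   ]
 [-0.    -0.    -1.   ]] psi 2.4145132065580137 [ 1.12474440e-01  4.50722461e-01  1.30065526e+00 -1.84720450e-04
  1.39025395e+00 -7.31209259e-01]
```

View pics/w4.png

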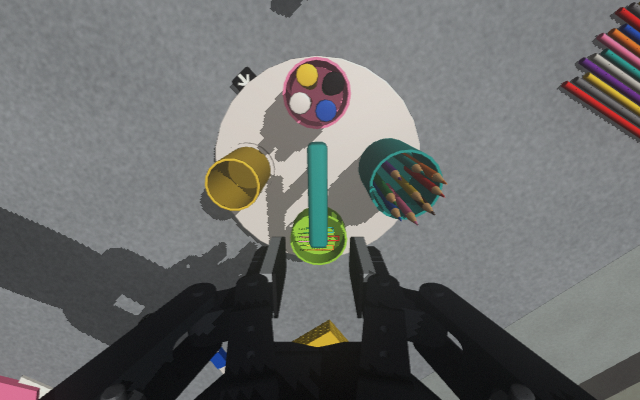

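The bar runs from (318,143) to (319,247), between the fingers. The pot mouth is at (233,180) and the white arrow on its tab at (244,81). The bar stands square to the grip.

Run:
```python
from meas import *
from scipy.optimize import least_squares
L=[]
for k,box in((3,(250,150,380,230)),(4,(300,135,340,255))):
    im=cv2.imread(f"pics/w{k}.png")[:,:,::-1].copy();c=np.load(f"pics/w{k}.npy",allow_pickle=True).item()
    r=bar(im,c,box);bp=cv2.boxPoints(r);W=np.array([atz(c,p,148) for p in bp]);print(r,W.mean(0));L.append((c,r[0]))
print("bar tri",tri(L))
e=np.array([W[i] for i in range(4)]);e=e[np.argsort(e[:,0])];d=e[2:].mean(0)-e[:2].mean(0);print(d,np.arctan2(d[1],d[0])+np.pi/2)
hp=deck(im,(205,50,430,265));P=np.array([atz(c,p,30)[:2] for p in hp])
f=least_squares(lambda x:np.hypot(*(P-x).T)-122,[558,180],loss='soft_l1',f_scale=.5);ax=f.x;print("axis",ax,f.fun.round(1))
g=im[68:95,230:262].astype(int).min(2);ys,xs=np.nonzero(g>150);sel=(xs+230-244)**2+(ys+68-81)**2<120
u=(xs[sel].mean()+230,ys[sel].mean()+68);A=atz(c,u,10);print("arrow",u,A);
d=A[:2]-ax;print(np.hypot(*d),"base yaw",np.arctan2(-d[1],-d[0]))
```

```text
((312.7963562011719, 192.63851928710938), (17.460506439208984, 107.154052734375), 67.55724334716797) [559.41295689 181.22751466 148.        ]
((321.08258056640625, 194.92572021484375), (102.25946807861328, 22.186330795288086), 88.61964416503906) [558.70013549 183.52633762 148.        ]
bar tri (array([558.45895976, 181.67111232, 140.87125108]), [np.float64(1.9181811158549507), np.float64(1.9181811158549291)])
[ 66.20706623 -55.70810511   0.        ] 0.8713031579045443
axis [557.49615421 179.78793921] [-1.2 -0.7 -0.2 -0.4 -0.6 -0.3 -0.7 -1.1 -1.  -1.3 -2.6 -1.7 -2.  -1.6
 -1.6 -2.2 -2.4 -3.  -1.2 -1.3 -1.  10.7 10.7 -1.  -1.2 -1.4 -1.3 -1.3
 -1.1 -0.5 -0.6 -0.7 -0.3 -0.5 -0.2 -0.5 -0.5 -0.  -0.3  0.1 -0.1]
arrow (np.float64(246.4237288135593), np.float64(83.17514124293785)) [433.04430674 181.81696712  10.        ]
124.46838671518927 base yaw -0.016302274324441098
```

Converted, 110 mm / 600 = 0.1833, 105 mm / 600 = 0.175.

>>> step_hand:
  plan:
    - {"sz":0.0667}
    - {"sy":0.0017, "sz":0.1333}
    - {"sy":0.0017, "sz":0.175}
    - {"sy":0.0017, "sz":0.1833}
    - {"sy":0.0017, "sz":0.1833}
  jaw: 0.4

```text
time_s: 4.7
eef_pos: [559.0, 182.2, 294.9]
ee_rot: [-0.0, 0.354, 0.935, -0.0]
force: [-0.2, 1.0, 1.0]
grip_width: 0.402
grip_force: 0.0
```

>>> step_hand:
  plan:
    - {}
    - {}
    - {}
    - {}
    - {}
  jaw: 0.0
  grip_n: 25

```text
time_s: 5.2
eef_pos: [558.5, 181.4, 296.5]
ee_rot: [-0.0, 0.353, 0.936, -0.002]
force: [-7.9, -9.7, 5.6]
grip_width: 0.19
grip_force: 24.7
```

Converted, -1.5 mm / 600 = -0.0025, 0.66 rad / 2.0944 = 0.3151.

>>> step_hand:
  plan:
    - {"sy":-0.0025}
    - {"sy":-0.0025, "wz":0.0382}
    - {"sy":-0.0025, "wz":0.0859}
    - {"sy":-0.0025, "wz":0.1337}
    - {"sy":-0.0025, "wz":0.1814}
    - {"sy":-0.0025, "wz":0.2292}
    - {"sy":-0.0025, "wz":0.2769}
    - {"sy":-0.0025, "wz":0.3151}
  grip_n: 40

```text
time_s: 6.0
eef_pos: [557.9, 180.9, 296.6]
ee_rot: [0.001, 0.639, 0.769, 0.0]
force: [-2.2, -4.7, 3.1]
grip_width: 0.178
grip_force: 39.3
```

Run:
```python
from rig import ctrl, imaging, ticket, readout
s=readout.sense();print(s["force"],s["wrist_torque"])
```

```text
[-2.15620354 -4.68811733  3.05912673] [-0.7188118   0.56234753  0.05945856]
```

Converted, 0.23 rad / 2.0944 = 0.1098.

>>> step_hand:
  plan:
    - {"wz":0.0286}
    - {"wz":0.0573}
    - {"wz":0.0764}
    - {"wz":0.0955}
    - {"wz":0.1098}
    - {"wz":0.1098}

```text
time_s: 6.6
eef_pos: [557.9, 181.0, 296.6]
ee_rot: [0.001, 0.722, 0.692, 0.0]
force: [-3.1, -4.0, 5.7]
grip_width: 0.18
grip_force: 42.3
```

Run:
```python
from meas import *
s=readout.sense();print(s["force"],s["wrist_torque"]);M=rot(s["ee_rot"]).as_matrix();print("psi",np.arctan2(M[1,0],M[0,0])-np.pi/2,s["eef_pos"])
c=imaging.calibration("wrist");im=imaging.capture("wrist");cv2.imwrite("pics/w5.png",im[:,:,::-1]);np.save("pics/w5.npy",c,allow_pickle=True)
t=imaging.capture("top");cv2.imwrite("pics/t5.png",t[:,:,::-1])
```

```text
[-3.11767809 -4.01683891  5.67079352] [-0.83266285  0.65560952  0.13396319]
psi -0.041760209196574305 [557.9436109  180.97206772 296.5980543 ]
```

View pics/w5.png

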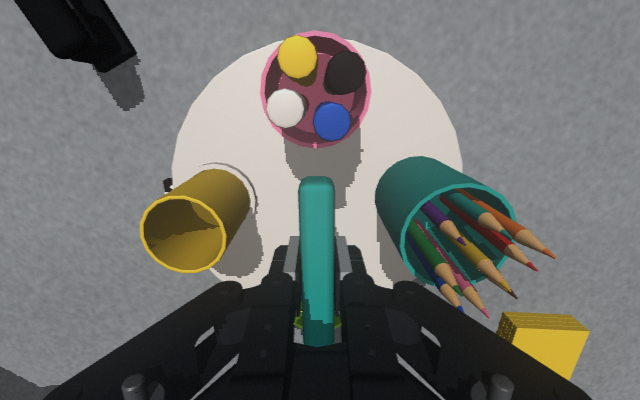

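The wrist view shows the bar square in the grip, and the pot at the left (184,234) with the arrow tab just showing behind it at (168,187). I'll release and check that it has clicked.

>>> step_hand:
  plan:
    - {}
    - {}
    - {}
    - {}
  jaw: 0.4

```text
time_s: 7.1
eef_pos: [557.8, 181.4, 294.9]
ee_rot: [0.0, 0.721, 0.692, 0.0]
force: [-0.3, -0.4, 0.4]
grip_width: 0.404
grip_force: 0.0
```

>>> step_hand:
  plan:
    - {"sz":-0.0667}
    - {"sz":-0.1417}
    - {"sz":-0.1833}
    - {"sz":-0.1833}

```text
time_s: 7.5
eef_pos: [557.8, 181.5, 408.8]
ee_rot: [0.002, 0.721, 0.693, 0.003]
force: [0.9, 0.4, 0.4]
grip_width: 0.396
grip_force: 0.0
```

Run:
```python
from meas import *
from scipy.optimize import least_squares
s=readout.sense();M=rot(s["ee_rot"]).as_matrix();print(s["wrist_torque"],"psi",np.arctan2(M[1,0],M[0,0])-np.pi/2,s["eef_pos"])
c=imaging.calibration("wrist");im=imaging.capture("wrist");cv2.imwrite("pics/w6.png",im[:,:,::-1]);np.save("pics/w6.npy",c,allow_pickle=True)
r=bar(im,c,(300,135,340,255));bp=cv2.boxPoints(r);W=np.array([atz(c,p,148) for p in bp]);print(r,W.mean(0))
e=W[np.argsort(-W[:,1])];d=e[2:].mean(0)-e[:2].mean(0);print("yaw",np.arctan2(d[1],d[0])+np.pi/2)
cv2.imwrite("pics/w6z.png",cv2.resize(im[100:260,150:350,::-1],None,fx=4,fy=3.5))
```

```text
[ 0.02369678 -0.01788447 -0.01359438] psi -0.04083109289847031 [557.82302968 181.50949566 408.76406149]
((314.9974365234375, 195.4054718017578), (101.044189453125, 16.615554809570312), 88.45184326171875) [557.94763544 181.94958479 148.        ]
yaw -0.016849064618241982
```

View pics/w6z.png

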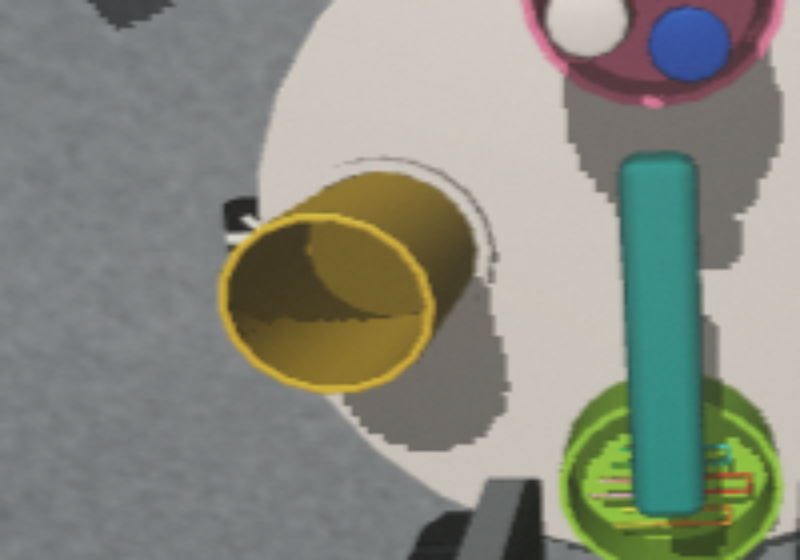

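The enlarged view shows the pot over the arrow tab: tab at about (240,215) in the crop, pot rim (327,303) and bar nearly vertical. I need the base yaw precisely, so I'll measure the arrow from the earlier unobstructed view.

Run:
```python
from meas import *
im=cv2.imread("pics/w4.png")[:,:,::-1].copy();c=np.load("pics/w4.npy",allow_pickle=True).item()
ax=np.array([558,181.2])
g=im.astype(int).min(2)
for t in(110,130,150,170):
    m=(g[64:98,226:264]>t).astype(np.uint8);n,l,s,q=cv2.connectedComponentsWithStats(m,connectivity=4)
    for i in range(1,n):
        if s[i,4]>8:
            A=atz(c,q[i]+[226,64],10);d=A[:2]-ax;print(t,s[i],(q[i]+[226,64]).round(1),A.round(1),np.hypot(*d).round(1),np.arctan2(-d[1],-d[0]).round(4))
# predicted arrow pixel / deck yaw
for y in(-.06,-.04,-.02,0):print(y,proj(c,[*(ax-131*np.array([np.cos(y),np.sin(y)])),10]))
for r in g[68:96,230:262:1]:print(' '.join(f"{v:3d}" for v in r))
```

```text
110 [   0    0   38   34 1027] [245.3  80.8] [430.4 182.7  10. ] 127.6 -0.0115
130 [  0   0  12  34 227] [229.4  79.4] [417.3 170.1  10. ] 141.2 0.0785
130 [  9   0  29  34 645] [251.9  83.1] [437.2 186.5  10. ] 120.9 -0.0443
150 [  9   8  29  26 510] [251.8  86.8] [439.9 183.6  10. ] 118.1 -0.0204
170 [ 10   8  28  26 493] [252.1  87. ] [440.2 183.7  10. ] 117.8 -0.0215
-0.06 [[247.19540726  74.63970832]]
-0.04 [[245.51457358  76.18005446]]
-0.02 [[243.87037451  77.75373076]]
0 [[242.26347854  79.35978635]]
133 133 131 131 131 130 130 131 128 128 128 129 131 116  66  43  41  41  41  67 115 136 134 132 131 134 136 134 133 130 132 132
134 133 130 131 130 129 131 129 126 128 127 128 117  66  41  42  41  43  41  40  82 135 134 131 130 133 135 134 132 135 136 136
132 133 131 130 131 128 130 130 130 129 132 115  65  41  42  44  41  44  43  43  46  88 134 131 132 132 134 134 134 136 138 136
132 131 132 130 130 128 131 131 131 133 119  65  42  41  40  43  41  44  42  44  41  55  97 131 131 131 133 135 136 136 138 135
132 132 132 133 129 129 131 133 135 119  66  43  41  42  43  40  42  44  4
[... 2297 characters left out ...]
 198 198 198 197 198 197 197 198 198 197 197 197 198 198 198
135 138 137 119  77  76  75  76  74  65 126 195 199 197 198 198 198 198 197 199 199 197 197 197 199 197 198 197 199 198 198 199
137 137 137 135 116  75  74  76  77 126 194 197 197 197 198 199 198 197 198 197 198 199 197 197 198 198 199 199 198 197 197 198
138 139 137 134 129 113  74  75 121 187 197 199 199 197 198 199 198 197 198 197 198 198 197 198 199 197 198 198 197 198 198 198
139 137 136 135 130 129 113 110 173 196 197 198 198 197 197 197 198 197 197 198 199 198 198 199 198 198 198 199 199 197 197 196
142 137 136 133 131 128 140 170 194 199 198 198 198 199 198 198 198 198 199 199 198 198 197 199 198 197 198 198 198 197 198 197
```

Arrow middle at (243,79) in that picture gives a base yaw of about -0.01±0.02, and the camera deck yaw is -0.017. The deck is therefore well inside the click basin and was drawn in. Next: a second pot view with the grip turned for lifting.

Converted, -80 mm / 600 = -0.1333, -70 mm / 600 = -0.1167, 0.14 rad / 2.0944 = 0.0668.

>>> step_hand:
  plan:
    - {"sy":-0.0167, "wz":0.0668}
    - {"sy":-0.0333, "wz":0.1337}
    - {"sy":-0.05, "wz":0.2005}
    - {"sy":-0.0667, "wz":0.2674}
    - {"sy":-0.0833, "wz":0.3342}
    - {"sy":-0.1, "wz":0.4011}
    - {"sy":-0.1167, "wz":0.4679}
    - {"sy":-0.1333, "wz":0.5252}
  jaw: 1.0

```text
time_s: 8.35
eef_pos: [477.4, 184.6, 403.1]
ee_rot: [-0.0, 0.978, 0.211, -0.001]
force: [0.2, 1.0, 0.4]
grip_width: 1.001
grip_force: 0.0
```

>>> step_hand:
  plan:
    - {}
    - {}

```text
time_s: 8.55
eef_pos: [478.0, 184.6, 403.9]
ee_rot: [-0.0, 0.977, 0.215, -0.001]
force: [-0.0, -0.4, 0.8]
grip_width: 1.0
grip_force: 0.0
```

Add to meas.py:
```python
from scipy.optimize import least_squares
def potpts(im,box):
    m=cv2.inRange(cv2.cvtColor(im,cv2.COLOR_RGB2HSV),(20,150,150),(30,255,255));k=np.zeros_like(m);x0,y0,x1,y1=box;k[y0:y1,x0:x1]=1;m*=k
    return cv2.convexHull(np.argwhere(m)[:,::-1].astype(np.float32))[:,0].astype(float)
def circfit(views,r,x0):
    """views: (calib, hull px). fit centre x,y,z of level circle radius r"""
    def f(x):
        return np.concatenate([np.hypot(*(np.array([atz(c,p,x[2])[:2] for p in P])-x[:2]).T)-r for c,P in views])
    return least_squares(f,x0,loss='soft_l1',f_scale=.5)
```

Run:
```python
from meas import *
s=readout.sense();c=imaging.calibration("wrist");im=imaging.capture("wrist");cv2.imwrite("pics/w7.png",im[:,:,::-1]);np.save("pics/w7.npy",c,allow_pickle=True)
print(s["eef_pos"],proj(c,[476,182,102]))
im6=cv2.imread("pics/w6.png")[:,:,::-1].copy();c6=np.load("pics/w6.npy",allow_pickle=True).item()
u=proj(c,[476,182,102])[0].astype(int);u6=proj(c6,[476,182,102])[0].astype(int)
v=[(c,potpts(im,(u[0]-38,u[1]-38,u[0]+38,u[1]+38))),(c6,potpts(im6,(u6[0]-38,u6[1]-38,u6[0]+38,u6[1]+38)))]
for V in([v[0]],[v[1]],v):
    f=circfit(V,26.5,[476,182,102]);print(f.x,np.abs(f.fun).round(1))
    g=least_squares(lambda x:circ(x),[0]) if 0 else None
    for C,P in V: # fixed z
        Q=np.array([atz(C,p,102)[:2] for p in P]);k=least_squares(lambda x:np.hypot(*(Q-x).T)-26.5,[476,182],loss='soft_l1',f_scale=.5);print("  z102",k.x)
```

```text
[478.04108738 184.61749795 403.938461  ] [[318.37680575 187.22821969]]
[474.51922565 180.42700845  94.46424855] [0.  0.1 0.2 0.2 0.1 0.  0.  0.  0.2 0.1 0.1 0.2 0.  0.1 0.3 0.6 0.  0.5
 0.4 0.1 0.  0.1 0.1 0.  0.  0.  0.  0.  0.1 0. ]
  z102 [476.49444397 181.83554106]
[474.52227639 179.60719873  95.02115734] [0.  0.  0.2 0.  0.  0.1 0.1 0.2 0.  0.2 0.  0.3 0.1 0.1 0.1 0.3 0.1 0.1
 0.1 0.1 0.2 0.2 0.1 0.1]
  z102 [476.42727578 181.51169994]
[474.8517673  180.27496534  95.96468953] [0.5 0.4 0.7 0.3 0.4 0.4 0.5 0.4 0.1 0.2 0.1 0.3 0.1 0.1 0.2 0.4 0.2 0.7
 0.6 0.1 0.2 0.  0.1 0.1 0.2 0.3 0.3 0.3 0.5 0.4 0.1 0.  0.1 0.3 0.2 0.4
 0.4 0.5 0.2 0.  0.1 0.3 0.1 0.4 0.5 0.2 0.4 0.4 0.4 0.4 0.6 0.6 0.1 0.1]
  z102 [476.49444397 181.83554106]
  z102 [476.42727578 181.51169994]
```

View pics/w7.png

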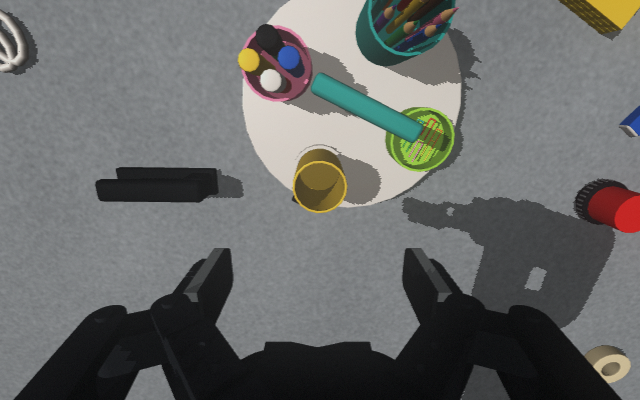

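The pot mouth is centred at (320,187), and both views agree on (476.5,181.7) at rim height 102. I'll view the cap from the same relative tool pose so that camera bias cancels.

Converted, 363 mm / 600 = 0.605, 184 mm / 600 = 0.3067.

>>> step_hand:
  plan:
    - {"sx":-0.01, "sy":0.0767, "sz":0.0083}
    - {"sx":-0.02, "sy":0.1533, "sz":0.0167}
    - {"sx":-0.03, "sy":0.23, "sz":0.025}
    - {"sx":-0.04, "sy":0.3067, "sz":0.0333}
    - {"sx":-0.05, "sy":0.3833, "sz":0.0417}
    - {"sx":-0.06, "sy":0.46, "sz":0.05}
    - {"sx":-0.07, "sy":0.5367, "sz":0.06}
    - {"sx":-0.0783, "sy":0.605, "sz":0.07}

```text
time_s: 9.4
eef_pos: [586.9, -167.6, 361.8]
ee_rot: [-0.0, 0.977, 0.214, -0.0]
force: [0.4, 0.6, 0.5]
grip_width: 0.997
grip_force: 0.0
```

>>> step_hand:
  plan:
    - {}
    - {}

```text
time_s: 9.6
eef_pos: [586.6, -165.8, 361.6]
ee_rot: [-0.001, 0.977, 0.213, -0.001]
force: [-0.9, 1.0, 0.6]
grip_width: 1.003
grip_force: 0.0
```

Create cap.py:
```python
from meas import *
import sys
k=sys.argv[1]
s=readout.sense();c=imaging.calibration("wrist");im=imaging.capture("wrist");cv2.imwrite(f"pics/{k}.png",im[:,:,::-1]);np.save(f"pics/{k}.npy",c,allow_pickle=True)
M=rot(s["ee_rot"]).as_matrix();print(s["eef_pos"],"psi",np.arctan2(M[1,0],M[0,0]))
u=proj(c,[587,-164,60])[0].astype(int);box=tuple(int(v) for v in(u[0]-60,u[1]-60,u[0]+60,u[1]+60))
b=blob(im,(0,150,60),(6,255,255),box);v=cv2.cvtColor(im,cv2.COLOR_RGB2HSV)[:,:,2]
print(b[:2],np.histogram(v[b[2]],8))
m=blob(im,(0,150,185),(6,255,255),box)
P=cv2.convexHull(np.argwhere(m[2])[:,::-1].astype(np.float32))[:,0].astype(float)
Q=np.array([atz(c,p,60)[:2] for p in P]);f=least_squares(lambda x:np.hypot(*(Q-x[:2]).T)-x[2],[587,-164,23],loss='soft_l1',f_scale=.5);print("top fit z60",f.x,abs(f.fun).max(),m[1])
# flange: dark ring, expected circle hull of r29 at z24
h=cv2.inRange(im,(0,0,0),(55,55,55));
```

```bash
python3 cap.py w8
```

```text
[ 586.58318318 -165.75203536  361.64428615] psi 0.4299761076430838
(array([315.97704747, 180.8513302 ]), array([ 292,  153,   50,   53, 1917], dtype=int32)) (array([  28,   51,   64,   12,   11,   21,   51, 1679]), array([ 81.,  97., 113., 129., 145., 161., 177., 193., 209.]))
top fit z60 [ 587.30328777 -164.61494312   22.47869858] 0.42677929875501874 [ 293  160   47   46 1708]
```

Run:
```python
from meas import *
im=cv2.imread("pics/w8.png");c=np.load("pics/w8.npy",allow_pickle=True).item()
x0,y0=266,130;z=8
o=cv2.resize(im[y0:y0+70,x0:x0+90],None,fx=z,fy=z,interpolation=cv2.INTER_CUBIC)
t=np.linspace(0,2*np.pi,60)
for zz,r,col in((24,29,(0,255,0)),(12,29,(255,255,0)),(60,23.5,(255,255,255))):
    q=(proj(c,np.c_[587.3+r*np.cos(t),-164.6+r*np.sin(t),0*t+zz])-[x0,y0]+.5)*z
    cv2.polylines(o,[q.astype(int)],True,col,1)
o=np.clip(o*1.6,0,255).astype(np.uint8);cv2.imwrite("pics/w8z.png",o)
```

```text
(no output)
```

View pics/w8z.png

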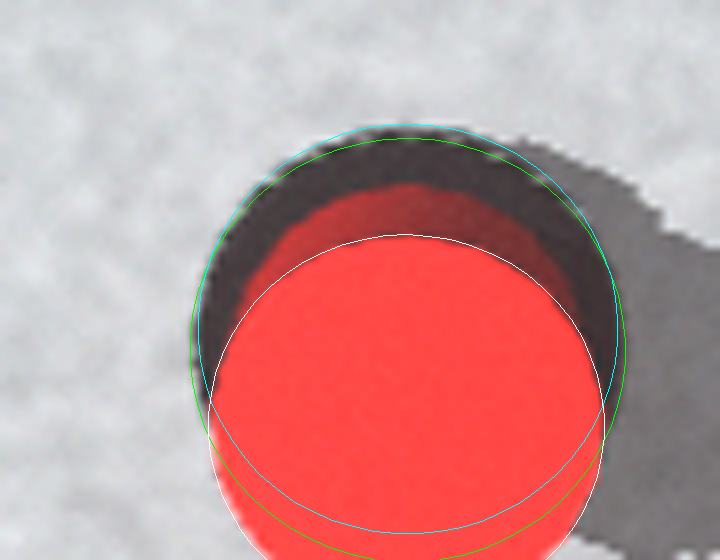

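The overlay shows the black flange matching the predicted circle and concentric with the cap to within about 0.5 mm. I'll descend and grip the flange.

Converted, 186 mm / 600 = 0.31, 181 mm / 600 = 0.3017.

>>> step_hand:
  plan:
    - {"sx":0.0017, "sy":-0.0017, "sz":0.075}
    - {"sx":0.0017, "sy":-0.0017, "sz":0.15}
    - {"sx":0.0017, "sy":-0.0017, "sz":0.225}
    - {"sx":0.0017, "sy":-0.0017, "sz":0.275}
    - {"sx":0.0017, "sy":-0.0017, "sz":0.3017}
    - {"sx":0.0017, "sy":-0.0017, "sz":0.31}
    - {"sx":0.0017, "sy":-0.0017, "sz":0.31}
  jaw: 1.0

```text
time_s: 10.35
eef_pos: [587.2, -163.3, 177.5]
ee_rot: [0.0, 0.977, 0.214, 0.0]
force: [-0.3, -0.4, 0.4]
grip_width: 0.997
grip_force: 0.0
```

>>> step_hand:
  plan:
    - {}
    - {}
    - {}
    - {}
    - {}
    - {}
  jaw: 0.0
  grip_n: 35

```text
time_s: 10.95
eef_pos: [587.3, -163.7, 178.5]
ee_rot: [0.001, 0.977, 0.213, 0.001]
force: [-2.2, 1.5, 5.6]
grip_width: 0.666
grip_force: 36.4
```

Careful with the scale: shifts go in shares of 600 mm and turns go in shares of 120 degrees. That gives: -182 mm / 600 = -0.3033, -175 mm / 600 = -0.2917.

>>> step_hand:
  plan:
    - {"sz":-0.0167}
    - {"sz":-0.0583}
    - {"sz":-0.125}
    - {"sz":-0.1917}
    - {"sz":-0.2583}
    - {"sz":-0.2917}
    - {"sz":-0.3033}
    - {"sz":-0.3033}
  grip_n: 45

```text
time_s: 11.75
eef_pos: [586.7, -163.6, 359.4]
ee_rot: [0.0, 0.977, 0.213, 0.001]
force: [-0.8, -0.1, -2.1]
grip_width: 0.653
grip_force: 48.0
```

Run:
```python
from meas import *
s=readout.sense();M=rot(s["ee_rot"]).as_matrix();p=s["eef_pos"];print(p,np.arctan2(M[1,0],M[0,0]))
print("to pot",totool(np.array([476.9,181.9,p[2]])-p))
```

```text
[ 586.738475   -163.56314104  359.42899885] 0.4297684063919847
to pot [ 4.40907407e+01 -3.59812684e+02 -3.33917403e-01]
```

Converted, -210 mm / 600 = -0.35, -180 mm / 600 = -0.3.

>>> step_hand:
  plan:
    - {"sx":0.0017, "sy":-0.0167}
    - {"sx":0.0067, "sy":-0.05}
    - {"sx":0.0117, "sy":-0.1}
    - {"sx":0.0183, "sy":-0.15}
    - {"sx":0.025, "sy":-0.2}
    - {"sx":0.03, "sy":-0.25}
    - {"sx":0.0367, "sy":-0.3}
    - {"sx":0.0417, "sy":-0.35}

```text
time_s: 12.55
eef_pos: [521.1, 39.4, 357.2]
ee_rot: [-0.001, 0.977, 0.213, -0.001]
force: [-0.5, -0.5, -1.0]
grip_width: 0.658
grip_force: 48.0
```

>>> step_hand:
  plan:
    - {"sx":0.0067, "sy":-0.05}
    - {"sx":0.0133, "sy":-0.1}
    - {"sx":0.02, "sy":-0.15}
    - {"sx":0.025, "sy":-0.1917}
    - {"sx":0.0283, "sy":-0.225}
    - {"sx":0.03, "sy":-0.2417}
    - {"sx":0.0317, "sy":-0.25}
    - {"sx":0.0317, "sy":-0.25}

```text
time_s: 13.35
eef_pos: [476.8, 182.1, 358.2]
ee_rot: [-0.0, 0.977, 0.213, -0.0]
force: [0.2, 0.3, -0.3]
grip_width: 0.659
grip_force: 48.0
```

Run:
```python
from meas import *
s=readout.sense();M=rot(s["ee_rot"]).as_matrix();p=s["eef_pos"];print(p,np.arctan2(M[1,0],M[0,0]))
print("to pot",totool(np.array([476.9,181.9,268.5])-p))
im=imaging.capture("wrist");cv2.imwrite("pics/w9.png",im[:,:,::-1])
sd=imaging.capture("side");cv2.imwrite("pics/s9.png",sd[:,:,::-1])
```

```text
[476.78587174 182.09351884 358.23391175] 0.43020528306357236
to pot [ 0.09908269  0.2403304  89.73381646]
```

Converted, 77 mm / 600 = 0.1283, 74 mm / 600 = 0.1233.

>>> step_hand:
  plan:
    - {"sz":0.0417}
    - {"sz":0.0833}
    - {"sz":0.11}
    - {"sz":0.1233}
    - {"sz":0.1283}
    - {"sz":0.1283}

```text
time_s: 14.05
eef_pos: [477.1, 181.7, 282.0]
ee_rot: [0.0, 0.977, 0.213, 0.0]
force: [-0.1, -0.2, -0.0]
grip_width: 0.662
grip_force: 48.1
```

>>> step_hand:
  plan:
    - {"sz":0.005}
    - {"sz":0.01}
    - {"sz":0.0133}
    - {"sz":0.0133}

```text
time_s: 14.45
eef_pos: [476.8, 182.0, 273.5]
ee_rot: [-0.0, 0.977, 0.213, -0.0]
force: [0.5, -0.8, -0.9]
grip_width: 0.659
grip_force: 48.1
```

The plug is about 7 mm in with no contact force. I'll continue until it is seated.

Converted, 5 mm / 600 = 0.0083, 4 mm / 600 = 0.0067.

>>> step_hand:
  plan:
    - {"sz":0.0033}
    - {"sz":0.0067}
    - {"sz":0.0083}
    - {"sz":0.0083}

```text
time_s: 14.85
eef_pos: [476.9, 182.0, 268.7]
ee_rot: [-0.0, 0.977, 0.213, -0.0]
force: [0.1, 0.2, -1.8]
grip_width: 0.661
grip_force: 48.2
```

>>> step_hand:
  plan:
    - {"sz":0.0008}
    - {"sz":0.0017}
    - {"sz":0.0017}

```text
time_s: 15.15
eef_pos: [476.8, 182.0, 268.5]
ee_rot: [0.0, 0.977, 0.213, 0.0]
force: [-3.8, -1.4, 8.5]
grip_width: 0.658
grip_force: 49.2
```

>>> step_hand:
  plan:
    - {}
    - {}
    - {}
    - {}
  jaw: 1.0

```text
time_s: 15.55
eef_pos: [476.9, 182.0, 267.6]
ee_rot: [-0.0, 0.977, 0.213, -0.0]
force: [0.7, 0.5, 0.6]
grip_width: 1.003
grip_force: 0.0
```

>>> step_hand:
  plan:
    - {"sz":-0.0133}
    - {"sz":-0.03}
    - {"sz":-0.04}
    - {"sz":-0.04}
    - {"sz":-0.04}

```text
time_s: 16.05
eef_pos: [476.8, 182.0, 291.8]
ee_rot: [0.0, 0.977, 0.213, 0.0]
force: [0.6, 0.4, 0.2]
grip_width: 0.992
grip_force: 0.0
```

Run:
```python
from meas import *
s=readout.sense();print(s["eef_pos"],s["force"]);cw=imaging.calibration("wrist")
im=imaging.capture("wrist");sd=imaging.capture("side");c=imaging.calibration("side")
for n,i,cc in(("w",im,cw),("s",sd,c)):
    u=proj(cc,[476.5,181.7,140])[0].astype(int);b=blob(i,(0,150,60),(6,255,255),(max(u[0]-130,0),max(u[1]-130,0),u[0]+130,min(u[1]+130,400)));print(n,u,b and b[:2])
u=proj(c,[500,181.7,120])[0].astype(int)
a=cv2.resize(sd[u[1]-50:u[1]+50,u[0]-60:u[0]+60],(480,400),interpolation=cv2.INTER_CUBIC);b=cv2.resize(im[:,160:480],(320,400))
cv2.imwrite("pics/m10.png",np.hstack([a,b])[:,:,::-1])
```

```text
[476.82566791 181.97384913 291.84634363] [0.58768645 0.40594525 0.22086391]
w [316 274] (array([316.72458239, 272.22386059]), array([ 265,  210,  105,  120, 9698], dtype=int32))
s [262 169] (array([261.51219512, 171.8495935 ]), array([254, 162,  16,  20, 246], dtype=int32))
```

View pics/m10.png

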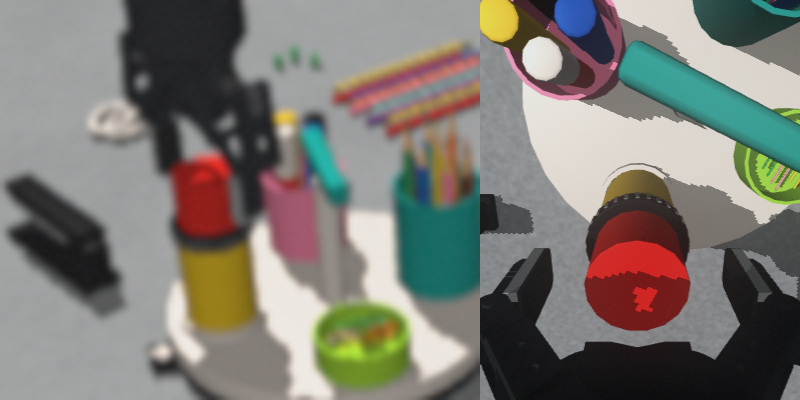

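The top sits level and flush on the pot with the red cap on it, and the open fingers stand on either side of the cap above the flange. I'll take the cap alone, gently.

>>> step_hand:
  plan:
    - {}
    - {}
    - {}
    - {}
    - {}
    - {}
  jaw: 0.0
  grip_n: 25

```text
time_s: 16.75
eef_pos: [476.9, 182.0, 291.7]
ee_rot: [-0.0, 0.977, 0.213, 0.0]
force: [-0.4, 0.1, -0.1]
grip_width: 0.536
grip_force: 25.6
```

>>> step_hand:
  plan:
    - {"sz":-0.0033}
    - {"sz":-0.01}
    - {"sz":-0.0233}
    - {"sz":-0.0433}
    - {"sz":-0.0667}
    - {"sz":-0.0917}
    - {"sz":-0.1167}
    - {"sz":-0.1367}

```text
time_s: 17.55
eef_pos: [476.8, 182.0, 375.5]
ee_rot: [0.0, 0.977, 0.213, 0.001]
force: [-0.5, -0.6, 0.6]
grip_width: 0.533
grip_force: 25.6
```

>>> step_hand:
  plan:
    - {"sz":-0.015}
    - {"sz":-0.025}
    - {"sz":-0.03}
    - {"sz":-0.03}
    - {"sz":-0.03}

```text
time_s: 18.05
eef_pos: [476.9, 182.0, 391.2]
ee_rot: [-0.0, 0.977, 0.213, -0.0]
force: [-0.1, 0.8, -0.9]
grip_width: 0.533
grip_force: 25.6
```

Run:
```python
from meas import *
s=readout.sense();print(s["eef_pos"],s["force"]);cw=imaging.calibration("wrist")
im=imaging.capture("wrist");sd=imaging.capture("side");c=imaging.calibration("side");T=imaging.capture("top")
u=proj(c,[500,181.7,160])[0].astype(int)
a=cv2.resize(sd[u[1]-60:u[1]+60,u[0]-60:u[0]+60],(400,400),interpolation=cv2.INTER_CUBIC);b=cv2.resize(im[:,120:520],(400,400))
cv2.imwrite("pics/m11.png",np.hstack([a,b])[:,:,::-1])
```

```text
[476.85386348 181.9717394  391.23990938] [-0.14067949  0.78169302 -0.86877388]
```

View pics/m11.png

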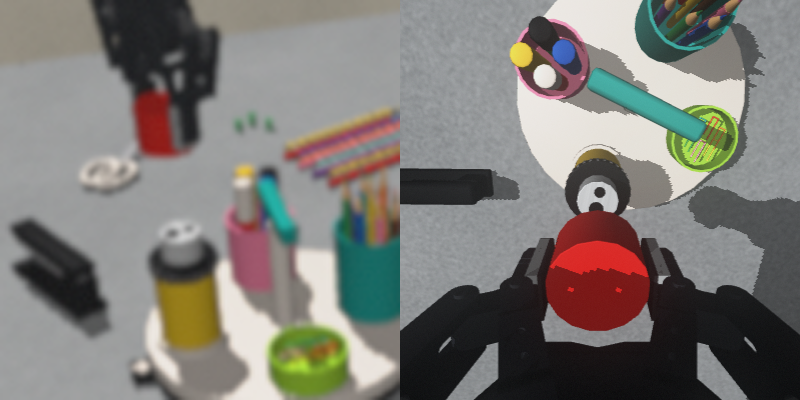

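The cap is held level 99.5 mm above where it sat. The sharpener top is still seated level in the pot, and the pot is still over the arrow tab.

Run:
```python
from rig import ctrl, imaging, ticket, readout
print(ticket.finish_job())
```

```text
the job is handed in; nothing more can be done
None
```

I handed the job in at about 18 s: pot turned to the arrow (click inferred from camera angles, not checked directly), sharpener top seated in it, and the red cap held level about 10 cm above where it sat.

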